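# Lay out the stirring paddles and draw the long one from its carton

### The arm

A 7-joint arm with a two-finger parallel gripper is mounted at the origin on the work surface. World frame = base frame: x ahead of the robot, y to its left, z up, the work surface at z = 0. Lengths are in m, angles in rad, forces in N, time in s.
With the tool pointing down it reaches from about 0.35 to 0.9 m from the base axis. Payload 8.1 kg.
Tool frame: the origin (TCP) lies at the centre of the arm's flange, where the gripper is bolted on; the fingertips stand 178 mm ahead of it and the grasp point (between the pads) lies 159 mm ahead of it; x points along the fingers, z is the direction in which the jaws open and shut, and the axes are right-handed (so a half turn about x gives the same grasp; the last joint's range is limited). The gripper opens to 92 mm and grips with 3 to 60 N. Pads are 19 mm wide; open, the fingers measure 130 mm over their backs; the gripper's body (75 mm by 190 mm) begins 47 mm behind the grasp point.
Start: joints at [-1.429, 0.434, 0.025, 1.573, -0.012, 1.134, -0.075], TCP at [0.152, 0.606, 0.405] pointing down, gripper open.
Joint ranges: [-2.62, 2.62], [-0.44, 2.09], [-1.27, 1.32], [0.08, 2.57], [-1.32, 4.46], [0.12, 2], [-2.74, 2.74]. Speed limits (rad/s): [2.22, 2.22, 3.01, 3.01, 3.14, 3.14, 3.14].

### API

Orientations are given as a rotation vector (axis times angle).
In Python, from cell import arm, get_image, search_frame, pinpoint gives the robot as it stands.
- The arm moves only by the tool arm_command, never from a script. Its argument "motion" is a list of rows, each a list of 7 numbers: the finger opening in mm, from 0 to 91.8, then the shift along the tool's x, y, z in mm, then the turn, a rotation vector about the tool's x, y, z in degrees. In form: [[fingers, x, y, z, ax, ay, az], ...]. A call has 1 to 5 rows; each row shifts and turns the commanded pose from where the row before left it, along the tool's axes as they then stand; what a row does not reach is not made up. A row lasts 1/8 s, in which the tool goes at most 62.5 mm and 10.7 degrees, less where a joint would pass 70% of its speed; a pose out of reach is approached as far as the arm can. A call with a gripper value outside its range is refused whole. The fingers move at their own pace and stop on an object; "newtons" is the grip in N (left out, the last holds). Time passes only in rows, so rows that do not move let the fingers close. It gives the time, the measured TCP pose, the force and the opening at its end, in the units of the state.
- arm.observe(): the state, without advancing time (a new reading comes with each control period).
- get_image(name): name is "scene" or "top" or "wrist"; returns a dict with "frame" (480x640x3 uint8, red, green, blue), "range_z" (480x640 float32, m along the optical axis (not along the pixel's ray), 0 where there is no reading), "K" (3x3 intrinsics, pixels), "origin" and "rotation" of the camera in the world; the wrist camera has in their place "tool_from_camera" (4x4, takes a point from camera to tool coordinates, whose origin is the TCP and whose axes are the tool frame's). Camera axes: x right, y down, z forward; pixel columns grow to the right and rows downward; lengths in m; the calibration is good to about 2 mm. A picture is of the moment at which its call begins: read the wrist's pose just before it.
- arm.sign_off(): hands the job in, once; it reports no verdict.
Trained networks look in the newest picture that a camera, given by its name, has taken for a name from the list of things; names that differ only in an ending like _2 or _b are one class to them, and where a whole thing is asked for, a point or a joint stands for the part that bears it (a point fixed in the world has none). Each returns a list of dicts, best first, with "p" (0 to 1); they miss things now and then, are a little off and sometimes report something else, mostly with a low value. They report only what shows in the picture. A call takes as long as a camera call. They do not tell look-alikes from the thing itself.
- search_frame(camera, target): "point" ([x, y, z] in m, in world coordinates, good to about 4 mm: the middle of the surface that is visible of it).
- pinpoint(camera, target): "point" ([x, y, z] in m, in world coordinates, good to about 4 mm: a listed point, or the origin of a listed thing).
The state is a dict: "clock": time; "joints": joint angles; "dq": joint speeds; "joint_efforts": joint torques, N m; "position": TCP position; "ee_rot": TCP orientation; "force": force on the tool from outside, world axes, zero at the start; "ft_torque": the same for the moment, N m; "width": opening from 0.0 (shut) to 1.0 (fully open).
Only numpy, scipy, OpenCV 4.12 (cv2) and the standard library are available. Lean on these libraries where they do the work, as an engineer would, in place of code of your own. Each camera call takes 0.05 s, during which the arm holds its last target. There are 200 camera calls.

### The job

Set out the stirring paddles for the next blending round: first lay the small and the medium wooden paddle flat in the rack rows that match their lengths, and let go of them. Then draw the large paddle out of the flat red carton, slanting it handle end first through the window in the lid, and finish while still holding it still in the gripper, all of it at least 10 cm above the carton's lid. Leave the glasses, stopper, tumbler and pen where they are.

Things in the scene. Friction and masses are not known exactly. Their poses are not given: they have to be found in the camera images.
- small_paddle: beech paddle 120 mm long, along its x: flat blade (36 long, 30 wide, 8 mm thick) at -x, then a square shaft 16 x 16 mm to the handle end at +x; undersides flush. Origin: underside, mid-length. About 22 g. It lies loose on the tablecloth, about crosswise (long axis roughly along world y).
- medium_paddle: beech paddle 160 mm long, along its x: flat blade (36 long, 30 wide, 8 mm thick) at -x, then a square shaft 16 x 16 mm to the handle end at +x; undersides flush. Origin: underside, mid-length. About 30 g. It lies loose on the tablecloth, about crosswise, in front of or beyond the small one.
- large_paddle: beech paddle 230 mm long, along its x: flat blade (36 long, 30 wide, 8 mm thick) at -x, then a square shaft 16 x 16 mm to the handle end at +x; undersides flush. Origin: underside, mid-length. About 45 g. Starts flat on the carton's inner floor, roughly along the carton's x; the blade is hidden under the near part of the lid, the shaft shows in the window, the handle end may lie up to 20 mm under the far part.
- large_paddle_blade_end (a point): middle of the large paddle's blade end face (its -x end)
- large_paddle_handle_end (a point): middle of the large paddle's handle end face (its +x end)
- carton: flat red carton 310 x 160 x 54 mm (x, y, z), fixed. Origin: centre of its underside; x points away from the robot. Inner floor 6 mm above the table; inside 300 x 150 mm and 44 mm high under a rigid 4 mm lid, whose window is the only opening. The paddle comes out slanting, handle end first, once drawn back towards the robot.
- carton_window (a point): centre of the window in the lid, at the lid's top face (54 mm above the table). In the carton frame the window spans x -50 to +110 mm, y -65 to +65 mm: shorter than the large paddle. The lid covers x from -150 to -50 and +110 to +150.
- rack: wooden rack, pale board with dark ribs, board 210 x 150 x 8 mm, fixed; two rows along its x, 80 mm apart. Each row is a pocket 44 mm wide between ribs 10 mm high: a stop across each end and side ribs along the last 22 mm at each end; the middle has no side ribs, so fingers fit there. Origin: centre of its underside. Paddles may lie either way round.
- short_row (a point): centre of the short row, on the board's top face (8 mm above the table); pocket 136 mm long along the rack's x, for the small paddle
- long_row (a point): centre of the long row, on the board's top face (8 mm above the table); pocket 176 mm long along the rack's x, for the medium paddle
- glass_a: bystander: stemmed tasting glass, 52 mm wide, 105 mm tall, upright; origin: centre of its foot
- glass_b: bystander: stemmed tasting glass, 52 mm wide, 105 mm tall, upright; origin: centre of its foot
- glass_c: bystander: stemmed tasting glass, 52 mm wide, 105 mm tall, upright; origin: centre of its foot
- stopper: bystander: cork stopper, 26 mm wide, 28 mm tall, upright; origin: centre of its underside
- tumbler: bystander: frosted plastic tumbler, 84 mm wide, 150 mm tall; origin: centre of its underside
- pen: bystander: black pen, 130 mm long, 11 mm thick, lying; origin: middle of its underside
Things that resemble listed ones, but are neither listed nor needed, are in the scene too. Leave any grey look-alike of the large_paddle alone.

How it is judged:
On the way, in this order (a step that is already met when the one before it is completed fails the run):
1. the small paddle lies in the short row and the medium paddle in the long row, both let go (x of small_paddle in the frame of short_row between -0.012 and 0.012 m and y of small_paddle in the frame of short_row between -0.015 and 0.015 m and z of small_paddle in the frame of short_row between -0.003 and 0.004 m and angle between the x axis of each of small_paddle, medium_paddle and the x axis of rack, either way round below 0.2 rad and angle between each of small_paddle, medium_paddle's own z axis and vertical below 0.08 rad and linear speed of each of small_paddle, medium_paddle below 0.03 m/s and contact force between the fingers and small_paddle below 0.05 N and x of medium_paddle in the frame of long_row between -0.012 and 0.012 m and y of medium_paddle in the frame of long_row between -0.015 and 0.015 m and z of medium_paddle in the frame of long_row between -0.003 and 0.004 m and contact force between the fingers and medium_paddle below 0.05 N), for 0.2 s.
2. the large paddle slants through the window: handle end above the lid, blade end still below it (height (world z) of large_paddle_handle_end above 0.06 m and height (world z) of large_paddle_blade_end below 0.05 m and x of large_paddle_handle_end in the frame of carton below 0.2 m and contact force between the fingers and large_paddle above 0.5 N), for 0.1 s.
At the end, for the whole second after the job is handed in: Small paddle flat in the short row, medium in the long row (12 mm along, 15 mm across, 4 mm up, 0.2 rad), at rest and untouched. Large paddle gripped and still, both ends over 100 mm above the lid (0.154 m above the table), touching only the gripper (all of step 1 and height (world z) of each of large_paddle_blade_end, large_paddle_handle_end above 0.154 m and contact force between the fingers and large_paddle above 1 N and linear speed of large_paddle below 0.03 m/s and angular speed of large_paddle below 0.15 rad/s and contact force between each of carton, rack, glass_a, glass_b, glass_c, stopper, tumbler, pen and large_paddle below 0.05 N); the arm keeps its last pose, push and grip.
It fails at once if a bystander is moved more than 30 mm or knocked over (distance of any of glass_a, glass_b, glass_c, stopper, tumbler, pen from where it was at the start of the episode above 0.03 m or angle between any of glass_a, glass_b, glass_c, stopper, tumbler's own z axis and vertical above 0.5 rad).
It also fails if it takes over 64 s, if anything falls off the work surface, if the arm or the gripper's body presses on something with over 40 N, if the wrist force passes 120 N, or if a joint passes its speed limit or range.

## Working session

There is one attempt and no reset: what is moved stays moved. The work goes in short steps, Python scripts to look and compute and a tool call to move; the robot and the scene stay as the last step left them, time stands still between calls to the robot, and variables do not carry over. Pictures are saved under pics/ and viewed, about 8 in all and at most 12, crops included, and the job is handed in when it is done.

Besides the shell and the picture viewer there is one more tool, called after ">>>" by a JSON object that holds its "name" and its "arguments", one argument or row to a line. arm_command: Moves the arm, as the interface text tells. Its arguments: {"type":"object","properties":{"motion":{"type":"array"},"newtons":{"type":"number"}},"required":["motion"]}

```bash
mkdir -p pics; ls; python3 - <<'E'
from cell import arm, get_image, search_frame, pinpoint
import cv2,numpy as np
s=arm.observe();print(s['position'],s['ee_rot'],s['clock'],s['width'],s['force'])
for c in ['top','scene']:
    im=get_image(c);cv2.imwrite(f'pics/{c}0.png',im['frame'][:,:,::-1])
    print(c,im['K'].tolist(),im['origin'],im['rotation'].tolist())
    np.savez(f'{c}0.npz',**im)
    for t in ['small_paddle','medium_paddle','large_paddle','large_paddle_blade_end','large_paddle_handle_end','carton','carton_window','rack','short_row','long_row','glass_a','stopper','tumbler','pen']:
        print(t,[(np.round(d['point'],3).tolist(),round(d['p'],2)) for d in pinpoint(c,t)][:4])
print(arm.observe()['clock'])
E
```

```text
pics
[0.15144519 0.60613663 0.40394573] [-1.02803679  1.31629557  1.02625178] 0.0 0.998320726878459 [-0.31764341  0.51888711  1.03024637]
top [[448.61827782531503, 0.0, 324.5677714615919], [0.0, 448.61827782531503, 236.3065972345636], [0.0, 0.0, 1.0]] [0.32472176 0.01781594 1.21558147] [-2.1140406236350673, 2.1564719714484477, -0.14914321079807671]
small_paddle [([0.636, 0.041, -0.002], 0.79), ([0.725, 0.17, 0.002], 0.71)]
medium_paddle [([0.494, 0.036, -0.003], 0.81)]
large_paddle [([0.198, -0.339, -0.002], 0.89), ([0.54, -0.21, 0.005], 0.68)]
large_paddle_blade_end [([0.261, -0.246, 0.001], 0.6)]
large_paddle_handle_end [([0.128, -0.438, 0.007], 0.96), ([0.631, -0.294, 0.012], 0.88), ([0.723, 0.166, -0.001], 0.36)]
carton [([0.534, -0.212, -0.002], 0.65), ([0.379, -0.505, 0.003], 0.55)]
carton_window [([0.564, -0.225, 0.052], 0.92), ([0.496, 0.035, -0.003], 0.2)]
rack [([0.53, 0.311, -0.005], 0.78)]
short_row [([0.515, 0.347, 0.005], 0.87)]
long_row [([0.545, 0.272, 0.008], 0.88)]
glass_a [([0.761, -0.094, 0.002], 0.83), ([0.76, 0.039, 0.004], 0.57), ([0.718, 0.167, -0.002], 0.56)]
[... 531 characters left out ...]
92, -0.339, -0.001], 0.65)]
large_paddle_blade_end [([0.259, -0.247, 0.004], 0.65)]
large_paddle_handle_end [([0.129, -0.438, 0.006], 0.72), ([0.629, -0.289, 0.012], 0.65), ([0.487, 0.033, 0.002], 0.37)]
carton [([0.536, -0.212, -0.004], 0.68), ([0.517, 0.346, 0.01], 0.54)]
carton_window [([0.563, -0.233, 0.056], 0.62), ([0.489, 0.033, -0.002], 0.56)]
rack [([0.526, 0.316, 0.002], 0.78)]
short_row [([0.518, 0.351, 0.009], 0.87)]
long_row [([0.543, 0.274, 0.009], 0.69), ([0.561, -0.231, 0.054], 0.43)]
glass_a [([0.766, 0.041, -0.001], 0.97), ([0.757, -0.094, -0.001], 0.97), ([0.722, 0.169, -0.0], 0.56)]
stopper []
tumbler [([0.423, 0.509, -0.003], 0.9)]
pen [([0.387, -0.509, -0.0], 0.71)]
1.5
```

View pics/top0.png

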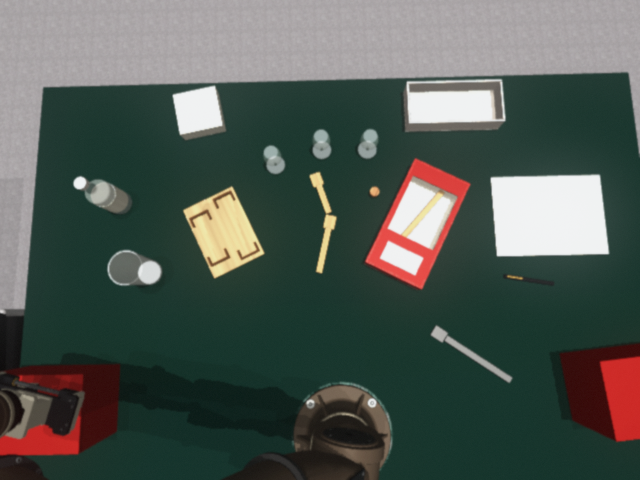

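View pics/scene0.png

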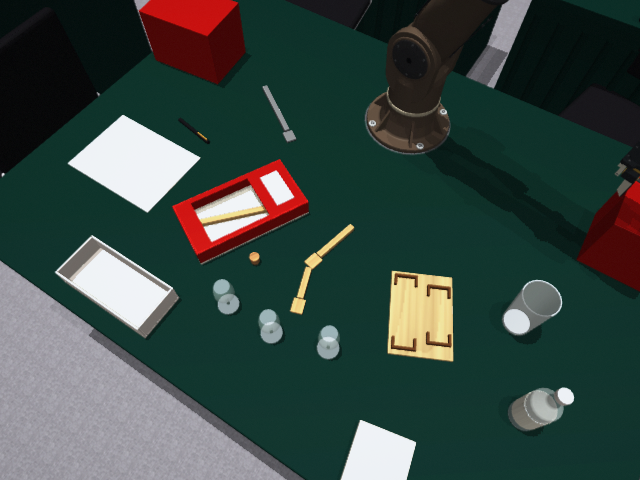

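The top view shows the small paddle at about (320,190) and the medium at about (326,243), nearly touching at (328,212). The large paddle's shaft is in the carton window at about (425,212). The grey look-alike lies at (470,355) and the white-floored box at (455,105); I'll leave both alone. The rack is at (223,232), turned by about 20°. Next I'll measure poses from the wood colour.

```bash
cat > h.py <<'E'
import numpy as np,cv2
from scipy.spatial.transform import Rotation as R
def cloud(im,s=None):
    K=np.array(im['K']);h,w=im['range_z'].shape;v,u=np.mgrid[:h,:w]
    z=im['range_z'];P=np.stack([(u-K[0,2])*z/K[0,0],(v-K[1,2])*z/K[1,1],z],-1)
    if 'origin' in im: return P@R.from_rotvec(im['rotation']).as_matrix().T+im['origin']
    T=im['tool_from_camera'];P=P@T[:3,:3].T+T[:3,3]
    return P@R.from_rotvec(s['ee_rot']).as_matrix().T+s['position']
def wood(im):
    hsv=cv2.cvtColor(im['frame'],cv2.COLOR_RGB2HSV)
    return cv2.inRange(hsv,(14,60,110),(32,255,255))>0
def axis(pts):
    r=cv2.minAreaRect((pts[:,:2]*1000).astype(np.float32));b=cv2.boxPoints(r)
    e=max([b[1]-b[0],b[2]-b[1]],key=np.linalg.norm);return np.array(r[0])/1000,r[1],np.degrees(np.arctan2(e[1],e[0]))
def go(s,grasp,yaw,lead=0.159,tilt=0):
    """tool shift (mm) and turn (deg) from state s to grasp point, tool down, jaw axis z at world yaw deg"""
    R0=R.from_rotvec(s['ee_rot']).as_matrix();best=None
    for k in (0,180):
        a=np.radians(yaw+k);z=np.array([np.cos(a),np.sin(a),0]);x=np.array([0,0,-1.])
        R1=np.stack([x,np.cross(z,x),z],1);rv=R.from_matrix(R0.T@R1).as_rotvec(degrees=True)
        if best is None or np.linalg.norm(rv)<np.linalg.norm(best[0]): best=(rv,R1)
    rv,R1=best;p=np.array(grasp)-R1@[lead,0,0]
    return 'shift in present tool mm',np.round(R0.T@(p-s['position'])*1000,1),'in target-oriented tool',np.round(R1.T@(p-s['position'])*1000,1),'turn',np.round(rv,1)
E
python3 - <<'E'
from h import *
for c in ['top','scene']:
    im=dict(np.load(c+'0.npz'));P=cloud(im);m=wood(im)&(P[...,2]<.08)&(im['range_z']>0)
    n,l,st,_=cv2.connectedComponentsWithStats(m.astype(np.uint8))
    for i in range(1,n):
        if st[i,4]<100: continue
        p=P[l==i];print(c,st[i],axis(p),np.round(np.percentile(p[:,2],[5,50,95]),4))
        if st[i,4]>100:
            for f in [(0,.5),(.5,1)]:
                q=np.quantile(p[:,0],f);s=p[(p[:,0]>=q[0])&(p[:,0]<=q[1])];print('  ',np.round(s.mean(0),3))
    hsv=cv2.cvtColor(im['frame'],cv2.COLOR_RGB2HSV)
    red=((hsv[...,0]<8)|(hsv[...,0]>172))&(hsv[...,1]>150)&(hsv[...,2]>120)&(P[...,2]>.045)&(P[...,2]<.062)&(P[...,0]>.35)
    print('carton',axis(P[red]),np.median(P[red][:,2]))
s=dict();from cell import arm
s=arm.observe();print(R.from_rotvec(s['ee_rot']).as_matrix().round(3).tolist())
E
```

```text
top [309 172  28 101 845] (array([0.55616455, 0.03274242]), (282.53216552734375, 65.77635192871094), np.float32(3.3911383)) [0.0003 0.013  0.0199]
   [0.49  0.033 0.013]
   [0.628 0.038 0.011]
top [ 183  186   81   92 4169] (array([0.53266907, 0.31294733]), (216.08140563964844, 154.44387817382812), np.float32(25.563854)) [0.0044 0.0091 0.0177]
   [0.48  0.296 0.01 ]
   [0.579 0.324 0.009]
top [402 190  43  47 323] (array([ 0.57059698, -0.23656856]), (16.034177780151367, 171.2262420654297), np.float32(-42.693886)) [0.0175 0.0223 0.0269]
   [ 0.537 -0.207  0.022]
   [ 0.6   -0.264  0.022]
top [319 386  71  73 893] (array([ 0.05355336, -0.05456548]), (226.7208709716797, 86.25701904296875), np.float32(46.63662)) [0.0109 0.0145 0.0183]
   [ 0.032 -0.094  0.014]
   [ 0.103 -0.006  0.014]
carton (array([ 0.53696295, -0.21345761]), (160.490966796875, 311.6416320800781), np.float32(-27.471142)) 0.054796024929764875
scene [200 205  66  21 420] (array([ 0.55952655, -0.22718219]), (19.104333877563477, 169.475830078125), np.float32(-42.00819)) [0.0118 0.0228 0.0268]
   [ 0.533 -0.2    0.022]
   [ 0.594 -0.254  0.021]
scene [290 224  64  90 860] (array([0.55478864, 0.031536  ]), (279.60400390625, 64.4526596069336), np.float32(3.0581484)) [0.0063 0.0151 0.0206]
   [0.5   0.031 0.015]
   [0.639 0.042 0.013]
scene [ 388  271   65   91 4836] (array([0.53083936, 0.31064789]), (211.60491943359375, 150.26991271972656), np.float32(25.456322)) [0.0064 0.0099 0.0142]
   [0.489 0.3   0.01 ]
   [0.584 0.325 0.01 ]
carton (array([ 0.53714087, -0.21372137]), (165.0369110107422, 309.49517822265625), np.float32(-27.305012)) 0.05589731599459902
[[-0.0, -0.97, 0.242], [0.0, 0.242, 0.97], [-1.0, 0.0, 0.0]]
```

>>> {"name": "arm_command", "arguments": {
  "motion": [
    [60,0,-44.5,-37.5,0,0,0],
    [60,0,-44.5,-37.5,0,0,0],
    [60,0,-44.5,-37.5,0,0,0],
    [60,0,-44.5,-37.5,0,0,0],
    [60,0,-44.5,-37.5,0,0,0]
  ],
  "newtons": 15
}}

```text
clock: 2.12
position: [0.3228, 0.3688, 0.405]
ee_rot: [-1.027, 1.314, 1.027]
force: [0.6, 0.2, 0.5]
width: 0.654
```

>>> {"name": "arm_command", "arguments": {
  "motion": [
    [60,0,-44.5,-37.5,0,0,0],
    [60,0,-44.5,-37.5,0,0,0],
    [60,0,-44.5,-37.5,0,0,0],
    [60,0,-44.5,-37.5,0,0,0],
    [60,0,-44.5,-37.5,0,0,0]
  ]
}}

```text
clock: 2.75
position: [0.4932, 0.1331, 0.4051]
ee_rot: [-1.027, 1.314, 1.027]
force: [0.5, -0.1, -0.6]
width: 0.655
```

>>> {"name": "arm_command", "arguments": {
  "motion": [
    [60,0,-44.5,-37.5,0,0,0],
    [60,0,-44.5,-37.5,0,0,0],
    [60,0,0,0,0,0,0]
  ]
}}

```text
clock: 3.12
position: [0.5621, 0.0354, 0.4048]
ee_rot: [-1.024, 1.319, 1.019]
force: [-0.4, 0.5, -0.5]
width: 0.652
```

```bash
cat > look.py <<'E'
import sys
from h import *
from cell import arm,get_image,pinpoint
s=arm.observe();im=get_image('wrist');n=sys.argv[1]
print(s['clock'],s['position'].round(4),(R.from_rotvec(s['ee_rot']).as_matrix()).round(3).tolist(),s['width'])
cv2.imwrite(f'pics/{n}.png',im['frame'][:,:,::-1]);np.savez(n+'.npz',ee_rot=s['ee_rot'],position=s['position'],**im)
P=cloud(im,s);m=wood(im)&(P[...,2]<.08)&(im['range_z']>0)
k,l,st,_=cv2.connectedComponentsWithStats(m.astype(np.uint8))
for i in range(1,k):
    if st[i,4]>400:
        p=P[l==i];print(st[i],axis(p),np.round(np.percentile(p[:,2],[5,50,95]),4))
for t in sys.argv[2:]: print(t,[(np.round(d['point'],3).tolist(),round(d['p'],2)) for d in pinpoint('wrist',t)][:3])
E
python3 look.py w1 small_paddle medium_paddle
```

```text
3.125 [0.5621 0.0354 0.4048] [[0.001, -0.968, 0.25], [-0.002, 0.25, 0.968], [-1.0, -0.002, -0.002]] 0.6524968718844759
[  481     0   159   238 21805] (array([0.54131378, 0.29894553]), (216.14630126953125, 120.26258087158203), np.float32(25.454737)) [0.0071 0.0085 0.0099]
[ 281   28   35  193 4209] (array([0.49267908, 0.03322881]), (29.778127670288086, 163.40960693359375), np.float32(-12.993071)) [0.0075 0.0159 0.0176]
[  31  211   45   71 1278] (array([ 0.53803412, -0.20610986]), (15.417652130126953, 77.61811828613281), np.float32(-42.25605)) [0.0206 0.0224 0.0238]
[ 301  222   84   91 2165] (array([0.6312276 , 0.03912659]), (114.62348937988281, 31.53085708618164), np.float32(18.105898)) [0.0075 0.016  0.0176]
small_paddle [([0.636, 0.038, 0.004], 0.85), ([0.494, 0.035, 0.003], 0.16)]
medium_paddle [([0.49, 0.032, 0.001], 0.82), ([0.545, -0.213, 0.001], 0.3)]
```

View pics/w1.png

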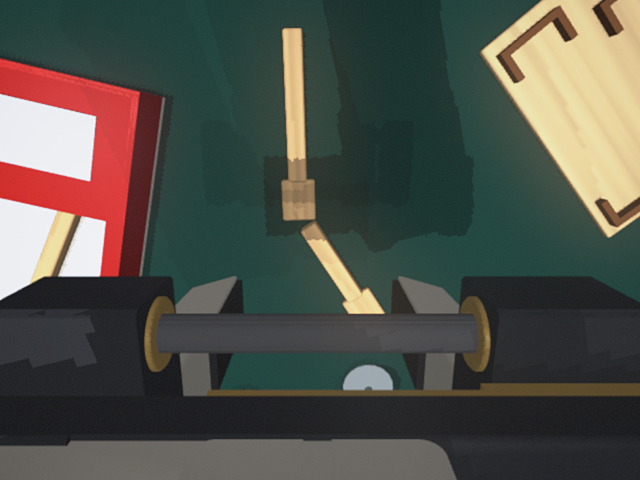

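The wrist view shows the medium paddle whole at (295,125) and the small one at (340,268), with its blade end cut off by the gripper. There is a small gap between them at (308,225). I'll fit the shaft axes next.

```bash
cat > fit.py <<'E'
from h import *
def shaft(im,s,box,zlo=.0125,zhi=.019):
    """shaft points: axis angle (deg), mean, extents along axis"""
    P=cloud(im,s);m=wood(im)&(im['range_z']>0)&(P[...,0]>box[0])&(P[...,0]<box[1])&(P[...,1]>box[2])&(P[...,1]<box[3])
    p=P[m];t=p[(p[:,2]>zlo)&(p[:,2]<zhi)];c,sz,a=axis(t);a=(a+90)%180-90
    d=np.array([np.cos(np.radians(a)),np.sin(np.radians(a))]);q=(p[(p[:,2]>zlo-.007)&(p[:,2]<zhi)][:,:2]-c)@d
    return c,sz,a,d,q.min(),q.max()
E
python3 - <<'E'
from fit import *
from cell import arm
im=dict(np.load('w1.npz'));s=arm.observe()
for n,b in [('small',(.577,.7,-.03,.1)),('medium',(.39,.574,-.03,.1))]:
    c,sz,a,d,lo,hi=shaft(im,im,b);print(n,c,sz,a,'ends',c+lo*d,c+hi*d,hi-lo)
    L=.12 if n=='small' else .16
    ctr=c+d*(lo+L/2) ;print(' centre',ctr);print(go(s,[*ctr,.06],a+90))
# rack corner check using board edges
P=cloud(im,im);m=wood(im)&(P[...,1]>.15)&(P[...,2]<.012)&(im['range_z']>0);m=m
u=cv2.minAreaRect((P[m][:,:2]*1000).astype(np.float32));print(u,cv2.boxPoints(u))
E
```

```text
small [0.61646716 0.0345731 ] (83.46543884277344, 16.4759521484375) 18.38147 ends [0.5767965  0.02139068] [0.68558113 0.05753944] 0.11463344949712428
 centre [0.63373518 0.04031121]
('shift in present tool mm', array([185.5, -71.8,  16.9]), 'in target-oriented tool', array([185.5, -69.6, -24. ]), 'turn', array([-32.4,   0. ,  -0. ]))
medium [0.47497995 0.03734088] (15.864995956420898, 123.88079833984375) -13.12748 ends [0.41465826 0.05140868] [0.57023296 0.01512665] 0.1597494116062057
 centre [0.49256763 0.03323921]
('shift in present tool mm', array([185.6,  63.5, -24.1]), 'in target-oriented tool', array([185.5,  64. , -23. ]), 'turn', array([-0.9,  0. , -0. ]))
((541.3137817382812, 298.9455261230469), (216.14630126953125, 120.26258087158203), 25.45473861694336) [[417.8875  306.78995]
 [469.5761  198.20186]
 [664.74005 291.1011 ]
 [613.05145 399.6892 ]]
```

>>> {"name": "arm_command", "arguments": {
  "motion": [
    [60,0,-36,8.5,0,0,0],
    [60,0,-36,8.5,0,0,0],
    [60,46,0,0,-8.1,0,0],
    [60,46,0,0,-8.1,0,0],
    [60,46,0,0,-8.1,0,0]
  ]
}}

```text
clock: 3.9
position: [0.6338, 0.0418, 0.2656]
ee_rot: [-1.345, 1.114, 1.346]
force: [0.3, -0.4, 0.3]
width: 0.652
```

>>> {"name": "arm_command", "arguments": {
  "motion": [
    [60,46,0,0,-8.1,0,0],
    [60,0,0,0,0,0,0]
  ]
}}

```text
clock: 4.15
position: [0.6323, 0.0411, 0.2178]
ee_rot: [-1.438, 1.043, 1.449]
force: [-0.5, 1.1, 0.8]
width: 0.656
```

```bash
python3 - <<'E'
from h import *
from cell import arm
print(go(arm.observe(),[.6337,.0403,.023],108.4))
E
```

```text
('shift in present tool mm', array([35.8, -1.3, -1.3]), 'in target-oriented tool', array([35.8, -1.1, -1.2]), 'turn', array([ 0.1,  0.1, -0.4]))
```

Now I'll descend, grasp, and lift a little.

>>> {"name": "arm_command", "arguments": {
  "motion": [
    [60,18,-1,-1,0,0,0],
    [60,18,0,0,0,0,0],
    [0,0,0,0,0,0,0],
    [0,0,0,0,0,0,0],
    [0,0,0,0,0,0,0]
  ],
  "newtons": 15
}}

```text
clock: 4.78
position: [0.636, 0.0388, 0.1855]
ee_rot: [-1.442, 1.039, 1.44]
force: [-0.2, 0.4, 0.4]
width: 0.38
```

>>> {"name": "arm_command", "arguments": {
  "motion": [
    [0,0,0,0,0,0,0],
    [0,-40,0,0,0,0,0],
    [0,-50,0,0,0,0,0],
    [0,-50,0,0,0,0,0]
  ]
}}

```text
clock: 5.28
position: [0.6355, 0.0387, 0.3264]
ee_rot: [-1.441, 1.04, 1.441]
force: [0.1, 0.1, -0.4]
width: 0.01
```

```bash
python3 - <<'E'
from h import *
from cell import arm
s=arm.observe();print(s['position'],s['width'])
print(go(s,[.5143,.3475,.15],115.5))
E
```

```text
[0.63552339 0.03867011 0.32641074] 0.009734940928172356
('shift in present tool mm', array([ 17.4,  17.8, 331.3]), 'in target-oriented tool', array([ 17.4, -23.5, 330.9]), 'turn', array([-7.1,  0. ,  0. ]))
```

The fingers were still closing when I lifted, so they shut above the paddle. I'll reopen and remeasure.

>>> {"name": "arm_command", "arguments": {
  "motion": [
    [50,-40,40,0,0,0,0],
    [50,0,40,0,0,0,0],
    [50,0,0,0,0,0,0],
    [50,0,0,0,0,0,0]
  ]
}}

```text
clock: 5.78
position: [0.5601, 0.0138, 0.3651]
ee_rot: [-1.442, 1.039, 1.441]
force: [0.4, 0.1, -0.6]
width: 0.396
```

```bash
python3 look.py w2; python3 - <<'E'
from fit import *
from cell import arm
im=dict(np.load('w2.npz'));s=arm.observe()
c,sz,a,d,lo,hi=shaft(im,im,(.572,.72,-.03,.12));print(c,sz,a,'ends',c+lo*d,c+hi*d,hi-lo)
ctr=c+d*(lo+.06);print(ctr,go(s,[*ctr,.023],a+90))
E
```

```text
5.775 [0.5601 0.0138 0.3651] [[0.001, -0.949, -0.315], [0.0, -0.315, 0.949], [-1.0, -0.001, 0.0]] 0.3957050869203319
[ 301   42  135  193 5114] (array([0.49052643, 0.03281393]), (30.711193084716797, 164.42324829101562), np.float32(-11.680977)) [0.0077 0.0159 0.0176]
[   0   62   93   77 2381] (array([ 0.54064795, -0.20852602]), (15.623380661010742, 87.99433898925781), np.float32(-42.347893)) [0.0209 0.0225 0.0238]
[ 567  173   73  140 8632] (array([0.51304407, 0.25127266]), (125.57144165039062, 62.029510498046875), np.float32(28.172485)) [0.0073 0.0085 0.0098]
[ 310  239   20   74 1405] (array([0.60772644, 0.03224373]), (64.76367950439453, 16.4189453125), np.float32(18.138271)) [0.0152 0.0165 0.0178]
[303 353  34  13 432] (array([0.68693414, 0.0586386 ]), (18.37809944152832, 30.16916847229004), np.float32(-71.81226)) [0.0007 0.0086 0.0099]
[ 580  353   60   36 1640] (array([0.61198602, 0.30915262]), (36.609378814697266, 52.9246711730957), np.float32(-68.010414)) [0.0075 0.0086 0.0098]
[0.60797089 0.03145774] (64.64260864257812, 15.386297225952148) 18.692047 ends [0.57400174 0.01996507] [0.69108895 0.05957879] 0.12360688527128283
[0.63083702 0.03919396] ('shift in present tool mm', array([182.9, -74.6,   1.7]), 'in target-oriented tool', array([182.8, -74.8,   1.4]), 'turn', array([-0.3,  0. ,  0. ]))
```

>>> {"name": "arm_command", "arguments": {
  "motion": [
    [40,50,-38,1,0,0,0],
    [40,50,-38.5,0.5,0,0,0],
    [40,50,0,0,0,0,0],
    [40,33,0,0,0,0,0],
    [0,0,0,0,0,0,0]
  ],
  "newtons": 15
}}

```text
clock: 6.45
position: [0.6322, 0.0393, 0.1804]
ee_rot: [-1.441, 1.041, 1.443]
force: [0.7, 0.2, 0.2]
width: 0.368
```

>>> {"name": "arm_command", "arguments": {
  "motion": [
    [0,0,0,0,0,0,0],
    [0,0,0,0,0,0,0],
    [0,0,0,0,0,0,0],
    [0,0,0,0,0,0,0]
  ]
}}

```text
clock: 6.95
position: [0.6314, 0.0389, 0.1826]
ee_rot: [-1.441, 1.04, 1.441]
force: [-0.1, -0.2, -0.3]
width: 0.175
```

>>> {"name": "arm_command", "arguments": {
  "motion": [
    [0,-50,0,0,0,0,0],
    [0,-50,0,0,0,0,0],
    [0,-50,0,0,0,0,0],
    [0,-20,-15,50,0,0,0],
    [0,-20,-15,50,0,0,0]
  ]
}}

```text
clock: 7.58
position: [0.6283, 0.1438, 0.3741]
ee_rot: [-1.44, 1.04, 1.439]
force: [1.2, 0.5, -0.4]
width: 0.173
```

>>> {"name": "arm_command", "arguments": {
  "motion": [
    [0,0,-15,50,0,0,0],
    [0,0,-15,50,0,0,0],
    [0,0,-15,50,0,0,0],
    [0,0,-15,50,-7,0,0],
    [0,0,0,0,0,0,0]
  ]
}}

```text
clock: 8.2
position: [0.62, 0.3579, 0.3718]
ee_rot: [-1.53, 0.959, 1.536]
force: [-0.6, -0.0, -1.1]
width: 0.172
```

```bash
python3 look.py w3 short_row long_row rack
```

```text
8.2 [0.62   0.3579 0.3718] [[-0.002, -0.9, -0.437], [0.003, -0.437, 0.9], [-1.0, 0.0, 0.004]] 0.1721238756669006
[  210     0   203   221 36257] (array([0.55152466, 0.32088931]), (170.34918212890625, 153.8339080810547), np.float32(25.64076)) [0.0073 0.0086 0.0099]
short_row [([0.517, 0.348, 0.009], 0.73)]
long_row [([0.552, 0.277, 0.006], 0.84), ([0.725, 0.167, 0.002], 0.71)]
rack [([0.53, 0.318, -0.002], 0.62)]
```

View pics/w3.png

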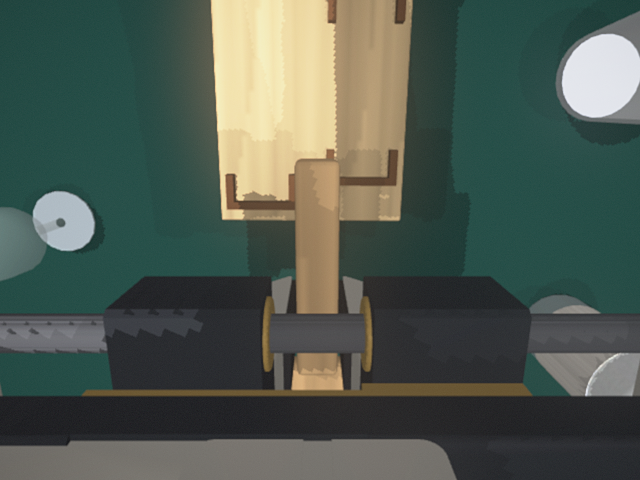

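The picture shows the paddle held with its handle end at (316,160). The rack's short row is on the right, with its stop at (365,181), and the long row is on the left, with its stop at (262,205). I'll measure the ribs and the held paddle.

```bash
python3 - <<'E'
from h import *
im=dict(np.load('w3.npz'));P=cloud(im,im);hsv=cv2.cvtColor(im['frame'],cv2.COLOR_RGB2HSV)
a=np.radians(25.5);A=np.array([[np.cos(a),np.sin(a)],[-np.sin(a),np.cos(a)]])
c0=np.array([.532,.312])
dark=(hsv[...,0]<20)&(hsv[...,1]>100)&(hsv[...,2]<130)&(P[...,2]>.004)&(P[...,2]<.03)&(im['range_z']>0)
dark[300:]=0
n,l,st,_=cv2.connectedComponentsWithStats(dark.astype(np.uint8))
for i in range(1,n):
    if st[i,4]>60:
        q=(P[l==i][:,:2]-c0)@A.T*1000;print(st[i],'rackframe x',np.percentile(q[:,0],[2,98]).round(1),'y',np.percentile(q[:,1],[2,98]).round(1),'z',np.median(P[l==i][:,2]).round(4))
b=wood(im)&(P[...,2]>.005)&(P[...,2]<.0115);b[260:]=0
q=(P[b][:,:2]-c0)@A.T*1000;print('board',np.percentile(q,[.3,99.7],axis=0).round(1))
# held paddle in tool frame
Rt=R.from_rotvec(im['ee_rot']).as_matrix();T=(P-im['position'])@Rt
h=wood(im)&(P[...,2]>.1)&(im['range_z']>0)&(np.abs(T[...,2])<.04);h[300:]=0
t=T[h]*1000;print('held tool x',np.percentile(t[:,0],[2,50,98]).round(1),'y max',np.percentile(t[:,1],[1,99.5]).round(1),'z',np.percentile(t[:,2],[2,50,98]).round(1))
k=t[:,1]>60;print('z med far/near',np.median(t[k,2]),np.median(t[~k,2]),np.polyfit(t[:,1],t[:,2],1),np.polyfit(t[:,1],t[:,0],1))
E
```

```text
[328   0   9  23  78] rackframe x [-58.6 -45.9] y [12.9 17.3] z 0.0183
[396   0  10  21 187] rackframe x [-59.  -46.1] y [61.4 67.5] z 0.0183
[340 150  58  36 669] rackframe x [47.2 75. ] y [23.9 67.2] z 0.0185
[226 174  69  36 638] rackframe x [66.9 95.5] y [-67.  -14.5] z 0.0185
board [[-61.2 -74.8]
 [103.7  73.8]]
held tool x [164.4 165.7 167.8] y max [ 6.6 57.4] z [-7.5  0.2  7.6]
z med far/near nan 0.20049894845268784 [-0.00257269  0.14283385] [1.43571551e-02 1.65285405e+02]
  return _methods._mean(a, axis=axis, dtype=dtype,
  ret = ret.dtype.type(ret / rcount)
```

>>> {"name": "arm_command", "arguments": {
  "motion": [
    [0,30,50,19,0,0,0],
    [0,30,50.8,18.2,0,0,0],
    [0,50,0,0,0,0,0],
    [0,40,0,0,0,0,0],
    [0,0,0,0,0,0,0]
  ]
}}

```text
clock: 9.02
position: [0.5147, 0.3403, 0.2203]
ee_rot: [-1.526, 0.973, 1.528]
force: [0.5, 0.0, -0.3]
width: 0.175
```

```bash
python3 - <<'E'
from h import *
from cell import arm
s=arm.observe();print(s['position'],s['force'])
print(go(s,[.5131,.3473,.1905-.159],115.5))
E
```

```text
[0.5146672  0.34026569 0.22033607] [ 0.48454798  0.03935779 -0.32552912]
('shift in present tool mm', array([29.8, -1.7,  7.1]), 'in target-oriented tool', array([29.8, -1.6,  7. ]), 'turn', array([-0.3, -0.1, -0.3]))
```

>>> {"name": "arm_command", "arguments": {
  "motion": [
    [0,15,-1.6,7,0,0,0],
    [0,15,0,0,0,0,0],
    [0,0,0,0,0,0,0],
    [0,0,0,0,0,0,0]
  ]
}}

```text
clock: 9.52
position: [0.5139, 0.3494, 0.1929]
ee_rot: [-1.527, 0.966, 1.527]
force: [-0.0, -0.3, 0.4]
width: 0.173
```

>>> {"name": "arm_command", "arguments": {
  "motion": [
    [40,0,0,0,0,0,0],
    [40,0,0,0,0,0,0],
    [40,0,0,0,0,0,0],
    [40,-50,0,0,0,0,0],
    [40,-50,0,0,0,0,0]
  ]
}}

```text
clock: 10.15
position: [0.5135, 0.3492, 0.2932]
ee_rot: [-1.527, 0.968, 1.528]
force: [-0.4, 0.7, 0.6]
width: 0.437
```

```bash
python3 - <<'E'
from h import *
from cell import arm
s=arm.observe();print(s['position'],s['width'])
print(go(s,[.492,.0333,.15],77))
E
```

```text
[0.51349653 0.34922142 0.2932357 ] 0.4367950810117898
('shift in present tool mm', array([ -15.5,  154.8, -276.3]), 'in target-oriented tool', array([ -15.8,  -50.1, -312.7]), 'turn', array([38.4, -0. , -0.1]))
```

>>> {"name": "arm_command", "arguments": {
  "motion": [
    [40,-5,25.8,-46,0,0,0],
    [40,0,25.8,-46,0,0,0],
    [40,0,25.8,-46,0,0,0],
    [40,0,25.8,-46,0,0,0],
    [40,0,25.8,-46,0,0,0]
  ]
}}

```text
clock: 10.78
position: [0.4954, 0.0846, 0.2977]
ee_rot: [-1.528, 0.966, 1.527]
force: [1.0, 0.3, -0.0]
width: 0.436
```

>>> {"name": "arm_command", "arguments": {
  "motion": [
    [40,0,25.8,-46,0,0,0],
    [40,0,0,0,9.6,0,0],
    [40,0,0,0,9.6,0,0],
    [40,20,0,0,9.6,0,0],
    [40,20,0,0,9.6,0,0]
  ]
}}

```text
clock: 11.4
position: [0.4922, 0.0336, 0.2574]
ee_rot: [-1.036, 1.309, 1.035]
force: [-0.2, 0.3, -0.2]
width: 0.435
```

>>> {"name": "arm_command", "arguments": {
  "motion": [
    [40,25,0,0,0,0,0],
    [40,0,0,0,0,0,0]
  ]
}}

```text
clock: 11.65
position: [0.4914, 0.0337, 0.2314]
ee_rot: [-1.04, 1.311, 1.042]
force: [-0.2, 0.5, 0.3]
width: 0.434
```

```bash
python3 look.py w4; python3 - <<'E'
from fit import *
from cell import arm
im=dict(np.load('w4.npz'));s=arm.observe()
c,sz,a,d,lo,hi=shaft(im,im,(.39,.6,-.04,.1));print(c,sz,a,'ends',c+lo*d,c+hi*d,hi-lo)
ctr=c+d*(lo+.08);print(ctr);print(go(s,[*ctr,.023],a+90));print(go(s,[.4925,.0332,.023],76.9))
E
```

```text
11.65 [0.4914 0.0337 0.2314] [[-0.003, -0.974, 0.225], [-0.001, 0.225, 0.974], [-1.0, 0.003, -0.001]] 0.4343091842677945
[329  97   5 216 576] (array([0.46593701, 0.04650016]), (2.4600143432617188, 111.58976745605469), np.float32(-12.670134)) [-0.0001  0.0147  0.0167]
[298 163   7 150 413] (array([0.47378903, 0.02865216]), (3.0560011863708496, 74.63801574707031), np.float32(-11.795298)) [0.0009 0.0159 0.0171]
[307 222  17  84 943] (array([0.4870061 , 0.03353139]), (7.262467384338379, 42.887107849121094), np.float32(-10.988071)) [0.0156 0.0166 0.0176]
[0.46130139 0.03940014] (16.0612735748291, 103.77159118652344) -12.8793335 ends [0.410721  0.0509654] [0.56016567 0.01679473] 0.15330147677554498
[0.48870833 0.03313352]
('shift in present tool mm', array([50.3,  2.9, -1.1]), 'in target-oriented tool', array([50.3,  3. , -1.2]), 'turn', array([-0.1, -0. , -0.1]))
('shift in present tool mm', array([50.3, -0.8, -0.2]), 'in target-oriented tool', array([50.3, -0.7, -0.3]), 'turn', array([ 0.1, -0. , -0.1]))
```

>>> {"name": "arm_command", "arguments": {
  "motion": [
    [40,30,0.5,-0.5,0,0,0],
    [40,20,0,0,0,0,0],
    [0,0,0,0,0,0,0],
    [0,0,0,0,0,0,0],
    [0,0,0,0,0,0,0]
  ]
}}

```text
clock: 12.32
position: [0.492, 0.0333, 0.1836]
ee_rot: [-1.041, 1.306, 1.039]
force: [-0.3, -0.7, 5.2]
width: 0.171
```

>>> {"name": "arm_command", "arguments": {
  "motion": [
    [0,0,0,0,0,0,0],
    [0,0,0,0,0,0,0],
    [0,-50,0,0,0,0,0],
    [0,-50,0,0,0,0,0],
    [0,-50,0,0,0,0,0]
  ]
}}

```text
clock: 12.95
position: [0.4912, 0.0332, 0.3346]
ee_rot: [-1.04, 1.308, 1.04]
force: [0.7, 0.3, -1.1]
width: 0.175
```

```bash
python3 - <<'E'
from h import *
from cell import arm
s=arm.observe();print(s['position'],s['width'])
print(go(s,[.622,.34,.221],115.5))
E
```

```text
[0.4911997 0.0332295 0.334551 ] 0.1753886854499657
('shift in present tool mm', array([-45.3, -58.3, 328.4]), 'in target-oriented tool', array([ -45.4, -250.1,  220.6]), 'turn', array([-38.5,   0. ,   0. ]))
```

>>> {"name": "arm_command", "arguments": {
  "motion": [
    [0,-15,-8.3,47,0,0,0],
    [0,-15,-8.3,47,0,0,0],
    [0,-15,-8.3,47,0,0,0],
    [0,0,-8.3,47,0,0,0],
    [0,0,-8.3,47,0,0,0]
  ]
}}

```text
clock: 13.58
position: [0.5852, 0.2543, 0.3784]
ee_rot: [-1.04, 1.307, 1.04]
force: [-0.2, -0.4, -0.1]
width: 0.174
```

>>> {"name": "arm_command", "arguments": {
  "motion": [
    [0,0,-8.3,47,0,0,0],
    [0,0,-8.5,46.4,-9.6,0,0],
    [0,0,0,0,-9.6,0,0],
    [0,0,0,0,-9.6,0,0],
    [0,0,0,0,-9.7,0,0]
  ]
}}

```text
clock: 14.2
position: [0.6222, 0.3401, 0.3778]
ee_rot: [-1.533, 0.962, 1.532]
force: [-0.4, 0.5, -0.2]
width: 0.169
```

>>> {"name": "arm_command", "arguments": {
  "motion": [
    [0,0,0,0,0,0,0]
  ]
}}

```text
clock: 14.32
position: [0.6223, 0.3398, 0.3779]
ee_rot: [-1.528, 0.966, 1.528]
force: [-0.1, -0.3, -0.0]
width: 0.171
```

```bash
python3 look.py w5 small_paddle short_row long_row; python3 - <<'E'
from h import *
im=dict(np.load('w5.npz'));P=cloud(im,im)
a=np.radians(25.5);A=np.array([[np.cos(a),np.sin(a)],[-np.sin(a),np.cos(a)]])
Q=(P[...,:2]-[.5326,.3123])@A.T*1000;w=wood(im)&(im['range_z']>0)
m=w&(P[...,2]>.0195)&(P[...,2]<.03);m[300:]=0
q=Q[m];print('small shaft x',np.percentile(q[:,0],[1,99]),'y',np.percentile(q[:,1],[1,50,99]),'z',np.median(P[m][:,2]),axis(P[m]))
Rt=R.from_rotvec(im['ee_rot']).as_matrix();T=(P-im['position'])@Rt
h=w&(P[...,2]>.1)&(np.abs(T[...,2])<.04);h[300:]=0
t=T[h]*1000;print('held x',np.percentile(t[:,0],[2,50,98]).round(1),'y',np.percentile(t[:,1],[1,99.5]).round(1),'z',np.percentile(t[:,2],[2,50,98]).round(1),np.polyfit(t[:,1],t[:,2],1),np.polyfit(t[:,1],t[:,0],1))
E
```

```text
14.325 [0.6223 0.3398 0.3779] [[0.0, -0.903, -0.429], [0.0, -0.429, 0.903], [-1.0, -0.0, 0.0]] 0.17094342939055096
[  235     0   199   226 31078] (array([0.54898236, 0.32005823]), (176.41688537597656, 153.9952392578125), np.float32(25.615763)) [0.0072 0.0087 0.0241]
small_paddle [([0.52, 0.351, 0.014], 0.82)]
short_row [([0.517, 0.349, 0.01], 0.83)]
long_row [([0.552, 0.275, 0.006], 0.84)]
small shaft x [-57.16987974  24.77314667] y [33.23361339 40.77127263 49.1090622 ] z 0.024311995380268514 (array([0.54363055, 0.31691296]), (140.40573120117188, 135.19558715820312), np.float32(25.497398))
held x [165.8 167.2 168.8] y [ 6.3 83. ] z [-7.6  0.2  7.6] [-0.00183554  0.12004218] [1.97007562e-03 1.67001292e+02]
```

View pics/w5.png

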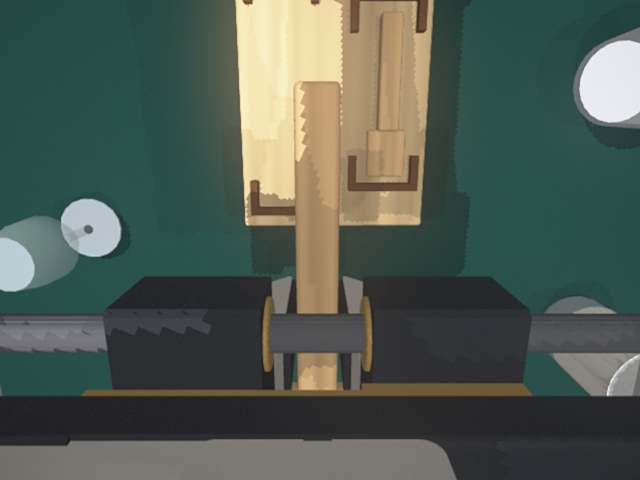

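The picture shows the small paddle lying flat in the short row at (388,95), clear of both stops. The medium paddle is held straight, with its handle end at (317,85). Now I'll place it in the long row.

>>> {"name": "arm_command", "arguments": {
  "motion": [
    [0,30,45,-13,0,0,0],
    [0,30,44.7,-13.4,0,0,0],
    [0,50,0,0,0,0,0],
    [0,45,0,0,0,0,0],
    [0,0,0,0,0,0,0]
  ]
}}

```text
clock: 15.15
position: [0.5513, 0.2771, 0.2198]
ee_rot: [-1.527, 0.972, 1.532]
force: [-1.0, -0.8, 0.9]
width: 0.173
```

```bash
python3 - <<'E'
from h import *
from cell import arm
s=arm.observe();print(s['position'],s['force'])
print(go(s,[.5525,.2775,.033],115.5))
E
```

```text
[0.55126317 0.27710061 0.21975153] [-0.95145387 -0.78781164  0.86819112]
('shift in present tool mm', array([27.7, -1.5, -0.1]), 'in target-oriented tool', array([27.8, -1.3, -0.2]), 'turn', array([-0.1, -0. , -0.4]))
```

>>> {"name": "arm_command", "arguments": {
  "motion": [
    [0,14,-1.3,0,0,0,0],
    [0,14,0,0,0,0,0],
    [0,0,0,0,0,0,0],
    [0,0,0,0,0,0,0]
  ]
}}

```text
clock: 15.65
position: [0.5541, 0.2783, 0.195]
ee_rot: [-1.529, 0.965, 1.528]
force: [0.4, 0.8, 0.1]
width: 0.171
```

>>> {"name": "arm_command", "arguments": {
  "motion": [
    [30,0,0,0,0,0,0],
    [30,0,0,0,0,0,0],
    [30,0,0,0,0,0,0],
    [30,-50,0,0,0,0,0],
    [30,-50,0,0,0,0,0]
  ]
}}

```text
clock: 16.27
position: [0.5536, 0.2781, 0.2952]
ee_rot: [-1.528, 0.966, 1.529]
force: [0.6, 0.0, -0.4]
width: 0.327
```

>>> {"name": "arm_command", "arguments": {
  "motion": [
    [30,-60,0,0,0,0,0],
    [30,-30,-60,0,0,0,0],
    [30,0,-40,20,0,0,0],
    [30,0,0,0,0,0,0]
  ]
}}

```text
clock: 16.77
position: [0.6324, 0.3404, 0.3817]
ee_rot: [-1.53, 0.962, 1.531]
force: [0.5, -0.0, -0.9]
width: 0.327
```

```bash
python3 look.py w6 small_paddle medium_paddle; python3 - <<'E'
from h import *
from cell import arm
im=dict(np.load('w6.npz'));P=cloud(im,im)
a=np.radians(25.5);A=np.array([[np.cos(a),np.sin(a)],[-np.sin(a),np.cos(a)]])
Q=(P[...,:2]-[.5326,.3123])@A.T*1000;w=wood(im)&(im['range_z']>0)
for n,b in (('small',(15,65)),('medium',(-65,-15))):
    for z in ((.0195,.03),(.0135,.0175)):
        m=w&(P[...,2]>z[0])&(P[...,2]<z[1])&(Q[...,1]>b[0])&(Q[...,1]<b[1]);m[300:]=0
        q=Q[m];print(n,z,len(q),'x',np.percentile(q[:,0],[1,99]).round(1),'y',np.percentile(q[:,1],[1,50,99]).round(1),'z',np.median(P[m][:,2]))
s=arm.observe();print(go(s,[.64,-.18,.241],47.7))
E
```

```text
16.775 [0.6324 0.3404 0.3817] [[0.0, -0.902, -0.432], [0.001, -0.432, 0.902], [-1.0, -0.001, 0.001]] 0.32658125429166174
[  241     0   197   214 34896] (array([0.55251422, 0.32179382]), (167.8048858642578, 154.04698181152344), np.float32(25.73371)) [0.0073 0.0089 0.0247]
small_paddle [([0.515, 0.351, 0.011], 0.89), ([0.428, 0.514, -0.002], 0.54)]
medium_paddle [([0.551, 0.28, 0.007], 0.96)]
small (0.0195, 0.03) 2587 x [-56.   25.1] y [33.2 40.8 49. ] z 0.024327149839296125
small (0.0135, 0.0175) 1646 x [-43.7  60.9] y [26.3 39.5 55.5] z 0.016354253089923665
medium (0.0195, 0.03) 2801 x [-55.7  44.1] y [-47.8 -39.1 -32. ] z 0.02440633316281493
medium (0.0135, 0.0175) 1499 x [ 1.8 80.7] y [-54.7 -39.3 -25.2] z 0.016348022436133147
('shift in present tool mm', array([ -17.5,  214.5, -470.3]), 'in target-oriented tool', array([ -18.1, -354.1, -376.6]), 'turn', array([67.7, -0.1, -0. ]))
```

Both paddles lie within about 1 mm of their row centres, with shaft tops at 24 mm as expected. On to the carton.

>>> {"name": "arm_command", "arguments": {
  "motion": [
    [40,-4,23.8,-54.4,0,0,0],
    [40,-4,23.8,-54.4,0,0,0],
    [40,-4,23.8,-54.4,0,0,0],
    [40,-4,23.8,-54.4,0,0,0],
    [40,0,23.8,-54.4,0,0,0]
  ]
}}

```text
clock: 17.55
position: [0.6403, 0.0379, 0.3992]
ee_rot: [-1.528, 0.965, 1.527]
force: [0.9, -0.1, 0.2]
width: 0.435
```

>>> {"name": "arm_command", "arguments": {
  "motion": [
    [40,0,23.8,-54.4,0,0,0],
    [40,0,23.8,-54.4,0,0,0],
    [40,0,23.8,-54.4,0,0,0],
    [40,0,23.8,-54.4,0,0,0],
    [40,0,23.8,-54.4,0,0,0]
  ]
}}

```text
clock: 18.18
position: [0.6496, -0.2582, 0.3989]
ee_rot: [-1.528, 0.966, 1.528]
force: [0.9, -0.3, 1.1]
width: 0.438
```

>>> {"name": "arm_command", "arguments": {
  "motion": [
    [40,0,23.8,-54.4,0,0,0],
    [40,0,0,0,9.7,0,0],
    [40,0,0,0,9.7,0,0],
    [40,0,0,0,9.7,0,0],
    [40,0,0,0,9.7,0,0]
  ]
}}

```text
clock: 18.8
position: [0.6515, -0.3158, 0.3987]
ee_rot: [-1.03, 1.313, 1.031]
force: [-0.2, 0.3, -0.1]
width: 0.435
```

>>> {"name": "arm_command", "arguments": {
  "motion": [
    [40,0,0,0,9.7,0,0],
    [40,0,0,0,9.7,0,0],
    [40,0,0,0,9.5,0,0],
    [40,0,0,0,0,0,0]
  ]
}}

```text
clock: 19.3
position: [0.6519, -0.3155, 0.3985]
ee_rot: [-0.651, 1.471, 0.652]
force: [0.0, -0.1, -0.9]
width: 0.439
```

```bash
python3 look.py w7 large_paddle large_paddle_handle_end carton carton_window; python3 - <<'E'
from h import *
from cell import arm
s=arm.observe();print(s['joints'].round(2))
im=dict(np.load('w7.npz'));P=cloud(im,im);hsv=cv2.cvtColor(im['frame'],cv2.COLOR_RGB2HSV)
red=((hsv[...,0]<8)|(hsv[...,0]>172))&(hsv[...,1]>150)&(P[...,2]>.049)&(P[...,2]<.06);print(axis(P[red]))
w=wood(im)&(P[...,2]>.017)&(P[...,2]<.027)&(im['range_z']>0);w[300:]=0
c,sz,a=axis(P[w]);print('shaft',c,sz,a)
th=np.radians(-27.4);A=np.array([[np.cos(th),np.sin(th)],[-np.sin(th),np.cos(th)]])
o=np.array([.537,-.2135]);r=(P[red][:,:2]-o)@A.T*1000;print('lid',np.percentile(r,[.5,99.5],axis=0).round(1))
q=(P[w][:,:2]-o)@A.T*1000;print('paddle in carton x',np.percentile(q[:,0],[.5,99.5]),'y at ends',q[q[:,0]>np.percentile(q[:,0],90)].mean(0),q[q[:,0]<np.percentile(q[:,0],10)].mean(0))
E
```

```text
19.3 [ 0.6519 -0.3155  0.3985] [[-0.0, -0.74, 0.672], [0.0, 0.672, 0.74], [-1.0, 0.0, -0.0]] 0.438761174857135
[ 313    0   20  168 3067] (array([ 0.5798819 , -0.24456001]), (14.610997200012207, 127.06066131591797), np.float32(-42.40685)) [0.0211 0.0224 0.0238]
large_paddle [([0.544, -0.213, 0.002], 0.83)]
large_paddle_handle_end [([0.633, -0.29, 0.014], 0.89)]
carton [([0.54, -0.215, -0.001], 0.63), ([0.543, -0.21, 0.002], 0.55)]
carton_window [([0.565, -0.224, 0.054], 0.58)]
[ 0.08  0.64  0.53  1.33 -0.32  1.26  1.46]
(array([ 0.5962702 , -0.24299734]), (160.27789306640625, 178.28590393066406), np.float32(-27.340994))
shaft [ 0.62818243 -0.19187938] (157.7532958984375, 127.06442260742188) 47.492317
lid [[-18.8 -78.5]
 [154.7  80.5]]
paddle in carton x [ -8.71554177 111.55724589] y at ends [105.4145932  -22.20566011] [-3.60709079  6.47962989]
```

View pics/w7.png

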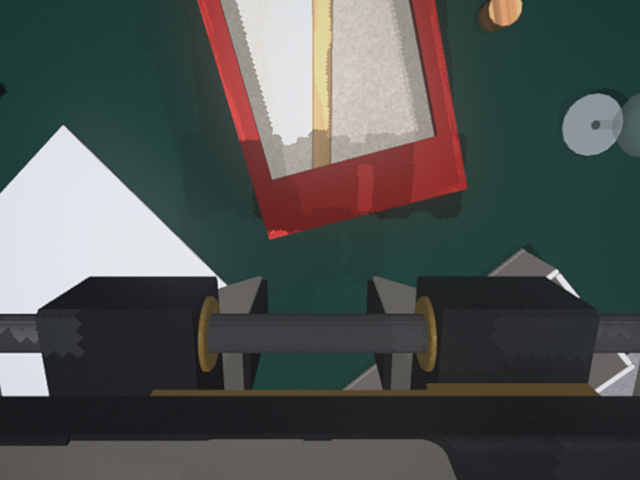

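The wrist view shows the shaft running to the window's far edge at (322,165), so the handle end is under the far lid. The network puts it about 10 mm under. This is the wooden paddle in the red carton, not the grey look-alike. I'll grasp it at (0.580,-0.245).

```bash
python3 - <<'E'
from h import *
from cell import arm
s=arm.observe();print(go(s,[.5799,-.2446,.0295],47.6))
E
```

```text
('shift in present tool mm', array([210. , 101.4,   3.8]), 'in target-oriented tool', array([210. , 101.4,   3.3]), 'turn', array([ 0.3,  0. , -0. ]))
```

>>> {"name": "arm_command", "arguments": {
  "motion": [
    [40,20,50,1.8,0,0,0],
    [40,30,51.4,1.7,0.3,0,0],
    [40,50,0,0,0,0,0],
    [40,40,0,0,0,0,0],
    [40,0,0,0,0,0,0]
  ]
}}

```text
clock: 20.18
position: [0.579, -0.2439, 0.256]
ee_rot: [-0.645, 1.476, 0.652]
force: [0.3, 0.2, 0.9]
width: 0.438
```

```bash
python3 - <<'E'
from h import *
from cell import arm
s=arm.observe();print(s['position'],go(s,[.5799,-.2446,.0295],47.6))
E
```

```text
[ 0.57898805 -0.24385008  0.2560486 ] ('shift in present tool mm', array([67.5, -1.5,  0.2]), 'in target-oriented tool', array([67.5, -1.2,  0.1]), 'turn', array([-0.1, -0.1, -0.3]))
```

>>> {"name": "arm_command", "arguments": {
  "motion": [
    [40,30,-1,0,0,0,0],
    [40,25,0,0,0,0,0],
    [40,12,0,0,0,0,0],
    [0,0,0,0,0,0,0],
    [0,0,0,0,0,0,0]
  ],
  "newtons": 40
}}

```text
clock: 20.8
position: [0.5814, -0.2456, 0.1928]
ee_rot: [-0.648, 1.471, 0.646]
force: [-0.4, 0.5, 0.1]
width: 0.267
```

>>> {"name": "arm_command", "arguments": {
  "motion": [
    [0,0,0,0,0,0,0],
    [0,0,0,0,0,0,0],
    [0,0,0,0,0,0,0],
    [0,0,0,0,0,0,0]
  ]
}}

```text
clock: 21.3
position: [0.5812, -0.2454, 0.1925]
ee_rot: [-0.648, 1.471, 0.646]
force: [-0.2, 0.3, 7.0]
width: 0.168
```

>>> {"name": "arm_command", "arguments": {
  "motion": [
    [0,-3,0,0,0,0,0],
    [0,0,12,0,0,0,0],
    [0,0,12,0,0,0,0],
    [0,0,12,0,0,0,0],
    [0,0,0,0,0,0,0]
  ]
}}

```text
clock: 21.92
position: [0.5535, -0.2198, 0.1943]
ee_rot: [-0.647, 1.472, 0.649]
force: [0.6, 0.2, -0.2]
width: 0.17
```

```bash
python3 - <<'E'
from h import *
from cell import arm,get_image,pinpoint
s=arm.observe();print(s['position'],s['force'],s['width'])
for c in('scene','top'):
    im=get_image(c);P=cloud(im);w=wood(im)&(im['range_z']>0)&(P[...,0]>.42)&(P[...,1]<-.1)&(P[...,2]<.1)
    p=P[w];print(c,len(p),axis(p))
    for i in np.argsort(p[:,0])[[3,-4]]: print(p[i].round(3))
    print([(d['point'].round(3) if hasattr(d['point'],'round') else d['point'],d['p']) for d in pinpoint(c,'large_paddle_handle_end')][:2])
    cv2.imwrite(f'pics/{c}1.png',cv2.resize(im['frame'][150:300,330:530] if c=='top' else im['frame'][130:280,150:350],None,fx=3,fy=3,interpolation=2)[:,:,::-1])
E
```

```text
[ 0.55350364 -0.21978935  0.1942934 ] [ 0.60209285  0.20113019 -0.21678819] 0.16973653821079068
scene 221 (array([ 0.56253784, -0.16917694]), (172.3536834716797, 126.40821838378906), np.float32(75.726974))
[ 0.497 -0.177  0.024]
[ 0.641 -0.1    0.025]
[([0.1273, -0.4367, 0.007], 0.74), ([0.6007, -0.2623, 0.0171], 0.5)]
top 53 (array([ 0.63401593, -0.11115312]), (19.531818389892578, 29.745697021484375), np.float32(-2.3429034))
[ 0.621 -0.109  0.03 ]
[ 0.642 -0.108  0.024]
[([0.1275, -0.4373, 0.0109], 0.69), ([0.5298, 0.3116, 0.0002], 0.38)]
```

The scene view now finds the handle end at (0.601,-0.262), which is x ≈ 79 mm in the carton frame and inside the window. Next I'll tilt about the blade end.

>>> {"name": "arm_command", "arguments": {
  "motion": [
    [0,-8.4,10,0,0,0,-3],
    [0,-8.4,10,0,0,0,-3],
    [0,-8.4,10,0,0,0,-3],
    [0,-8.4,10,0,0,0,-3],
    [0,0,0,0,0,0,0]
  ]
}}

```text
clock: 22.75
position: [0.5228, -0.1917, 0.225]
ee_rot: [-0.79, 1.382, 0.486]
force: [0.4, -0.6, -0.3]
width: 0.167
```

```bash
cat > chk.py <<'E'
from h import *
from cell import arm,get_image,pinpoint
s=arm.observe();Rt=R.from_rotvec(s['ee_rot']).as_matrix();print(s['clock'],s['position'],s['force'],s['width'],Rt.round(3).tolist(),s['joints'].round(2))
th=np.radians(-27.4);A=np.array([[np.cos(th),np.sin(th)],[-np.sin(th),np.cos(th)]])
def cf(p): return np.r_[A@(p[:2]-[.537,-.2135]),p[2]].round(4)
for n,y in(('handle',-.0635),('blade',.1665)): print(n,'carton frame by grip',cf(s['position']+Rt@[.1785,y,0]))
im=get_image('scene')
for t in('large_paddle_handle_end','large_paddle_blade_end'):
    print(t,[(cf(np.array(d['point'])),round(d['p'],2)) for d in pinpoint('scene',t) if d['point'][0]>.35][:2])
import sys
if len(sys.argv)>1: cv2.imwrite(f'pics/{sys.argv[1]}.png',cv2.resize(im['frame'][110:310,130:390],None,fx=3,fy=3,interpolation=2)[:,:,::-1])
E
python3 chk.py s2
```

```text
22.75 [ 0.52282951 -0.1916638   0.22498749] [ 0.38948021 -0.58466439 -0.30706339] 0.1669756377737629 [[0.153, -0.721, 0.675], [-0.14, 0.661, 0.737], [-0.978, -0.208, 0.0]] [-0.14  0.54  0.5   2.05 -0.37  0.44  1.43]
handle carton frame by grip [ 0.0731 -0.0129  0.0636]
blade carton frame by grip [-0.1441  0.0457  0.0158]
large_paddle_handle_end [(array([ 0.0732, -0.0128,  0.063 ]), 0.55)]
large_paddle_blade_end [(array([-0.248 ,  0.4664,  0.0019]), 0.43)]
```

View pics/s2.png

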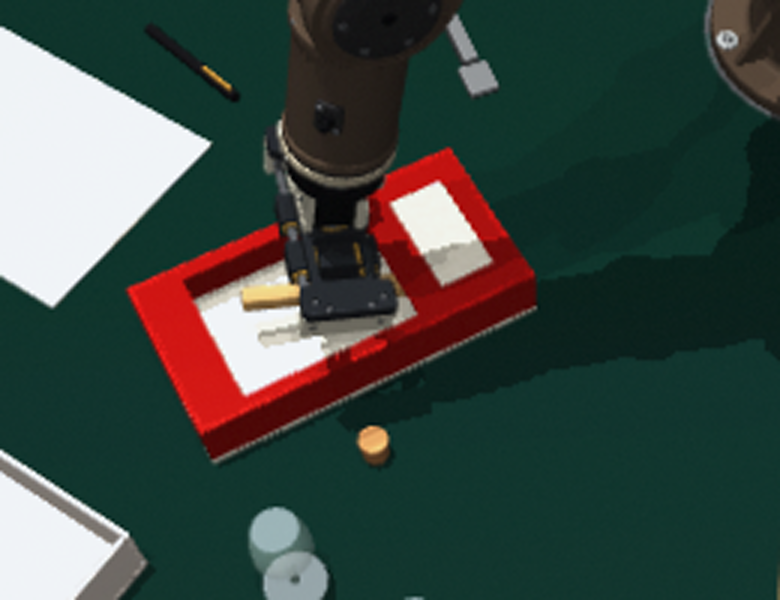

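Handle end by grip and by network agree at z ≈ 63 mm, and the picture shows it at (268,297), rising out of the window. The force is near zero. Now I'll slide along the paddle axis.

>>> {"name": "arm_command", "arguments": {
  "motion": [
    [0,0,-12,0,0,0,0],
    [0,0,-12,0,0,0,0],
    [0,0,-12,0,0,0,0],
    [0,0,-12,0,0,0,0],
    [0,0,-12,0,0,0,0]
  ]
}}

```text
clock: 23.52
position: [0.5669, -0.2325, 0.2373]
ee_rot: [-0.789, 1.382, 0.485]
force: [-0.6, -0.1, -0.3]
width: 0.166
```

```bash
python3 chk.py
```

```text
23.525 [ 0.56689083 -0.23253812  0.23732374] [-0.60026549 -0.05897331 -0.27638548] 0.16606747500179375 [[0.153, -0.721, 0.676], [-0.141, 0.661, 0.737], [-0.978, -0.208, -0.0]] [-0.07  0.59  0.5   1.9  -0.37  0.54  1.46]
handle carton frame by grip [ 0.1311 -0.0291  0.0759]
blade carton frame by grip [-0.0861  0.0297  0.0281]
large_paddle_handle_end [(array([ 0.1308, -0.0311,  0.075 ]), 0.58)]
large_paddle_blade_end []
```

>>> {"name": "arm_command", "arguments": {
  "motion": [
    [0,0,-14,0,0,0,0],
    [0,0,-14,0,0,0,0],
    [0,0,-14,0,0,0,0],
    [0,0,-14,0,0,0,0],
    [0,0,-8,0,0,0,0]
  ]
}}

```text
clock: 24.3
position: [0.6131, -0.2751, 0.2507]
ee_rot: [-0.79, 1.382, 0.484]
force: [-0.7, -0.4, -1.0]
width: 0.166
```

```bash
python3 chk.py
```

```text
24.3 [ 0.61307658 -0.27506991  0.25068691] [-0.70009495 -0.35996383 -0.97185432] 0.1659378989148531 [[0.154, -0.721, 0.676], [-0.141, 0.661, 0.737], [-0.978, -0.208, -0.0]] [-0.01  0.65  0.5   1.74 -0.37  0.64  1.48]
handle carton frame by grip [ 0.1917 -0.0456  0.0893]
blade carton frame by grip [-0.0254  0.0132  0.0414]
large_paddle_handle_end [(array([ 0.1922, -0.0464,  0.0898]), 0.77), (array([-1.520e-02,  4.283e-01, -2.000e-04]), 0.36)]
large_paddle_blade_end [(array([-0.0207,  0.0112,  0.038 ]), 0.71)]
```

The blade end, seen by the network, is 25 mm clear of the near lid edge. I'll lift straight up.

>>> {"name": "arm_command", "arguments": {
  "motion": [
    [0,-20,-4.2,0,0,0,0],
    [0,-34,-7.2,0,0,0,0],
    [0,-34,-7.2,0,0,0,0],
    [0,-34,-7.2,0,0,0,0],
    [0,-30,-6.4,0,0,0,0]
  ]
}}

```text
clock: 25.08
position: [0.6119, -0.2737, 0.407]
ee_rot: [-0.789, 1.382, 0.485]
force: [1.1, 0.4, -0.5]
width: 0.167
```

>>> {"name": "arm_command", "arguments": {
  "motion": [
    [0,-15,-3.2,0,0,0,0],
    [0,0,0,0,0,0,0],
    [0,0,0,0,0,0,0],
    [0,0,0,0,0,0,0],
    [0,0,0,0,0,0,0]
  ]
}}

```text
clock: 25.7
position: [0.6122, -0.274, 0.4203]
ee_rot: [-0.789, 1.383, 0.486]
force: [0.1, 0.3, -0.6]
width: 0.167
```

```bash
python3 chk.py; python3 - <<'E'
from h import *
from cell import arm,get_image,pinpoint
im=get_image('scene');cv2.imwrite('pics/s3.png',im['frame'][:,:,::-1])
im=get_image('top')
for t in('small_paddle','medium_paddle','large_paddle_handle_end','large_paddle_blade_end'):print(t,[(d['point'],d['p']) for d in pinpoint('top',t)][:3])
print(arm.observe()['dq'].round(4))
E
```

```text
25.7 [ 0.61223884 -0.27403624  0.42034876] [ 0.11713001  0.30128758 -0.61929813] 0.1670116009971179 [[0.152, -0.721, 0.676], [-0.14, 0.661, 0.737], [-0.978, -0.207, -0.001]] [-0.09  0.48  0.62  1.57 -0.25  0.98  1.4 ]
handle carton frame by grip [ 0.1902 -0.0451  0.2588]
blade carton frame by grip [-0.027   0.0137  0.2113]
large_paddle_handle_end [(array([ 0.1893, -0.0455,  0.2581]), 0.61), (array([0.1412, 0.2098, 0.0009]), 0.55)]
large_paddle_blade_end [(array([-0.0243,  0.0119,  0.2094]), 0.68), (array([-0.2165,  0.4407,  0.0067]), 0.68)]
small_paddle [([0.5177, 0.3476, 0.0085], 0.82), ([0.5317, 0.3122, 0.0003], 0.55), ([0.5344, -0.214, 0.0], 0.15)]
medium_paddle [([0.5526, 0.2781, 0.0047], 0.63)]
large_paddle_handle_end [([0.129, -0.4381, 0.0099], 0.74)]
large_paddle_blade_end [([0.2596, -0.2493, 0.003], 0.73)]
[ 0.0004 -0.0019 -0.0005  0.0002 -0.0011 -0.0006 -0.0027]
```

View pics/s3.png

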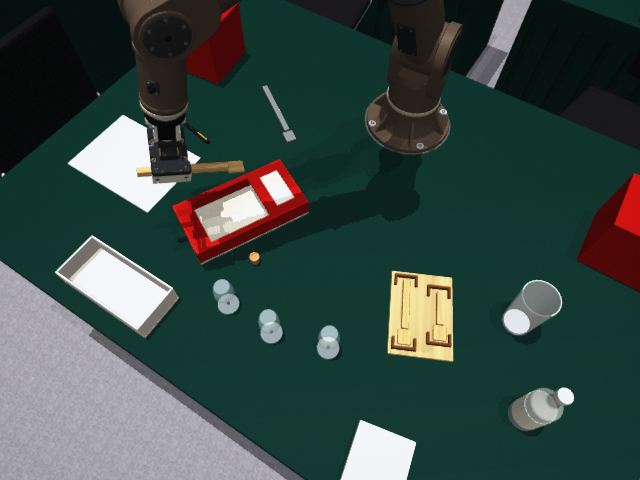

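The scene shows the large paddle held at (190,170), well above the carton. Both rack rows are filled at (404,315) and (438,315), and the glasses, stopper, tumbler and pen are in place. Handing in.

```bash
python3 -c "
from cell import arm
print(arm.sign_off())"
```

```text
the job is handed in; nothing more can be done
None
```

The job is handed in, about 26 s into the 64 s limit; the system gave no verdict.

- **Rack:** The small paddle is in the short row and the medium paddle in the long row. In the wrist check each lay within about 1–2 mm of its row centre, flat, with the shaft top at 24 mm as expected, and both were let go.
- **Large paddle:** I drew it back 36 mm and tilted it 12°, then slid it out handle end first and lifted it. It is still held at 40 N. My calculation from the grip puts its ends at 0.259 m (handle) and 0.211 m (blade). The network agrees within about 2 mm. Both are above the required 0.154 m, and the arm was still.
- **Bystanders:** In the last picture the glasses, stopper, tumbler and pen stand where they were; I judged this by eye and did not measure it.

**Misses and disagreements:**
- My first grasp of the small paddle missed because I lifted before the fingers had closed. The paddle had not moved, so I repeated the grasp.
- The large paddle is gripped about 4 mm shallower than planned, but it showed no slip.
- In the last top view the network reported only the grey look-alike as the large paddle's ends. The heights above come from the scene camera and the arm's own pose.

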